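Index the dividing head and hang the saw rest

ROBOT

A 7-joint arm with a two-finger parallel gripper is mounted at the origin on the work surface. World frame = base frame: x ahead of the robot, y to its left, z up, the work surface at z = 0. Lengths are in m, angles in rad, forces in N, time in s.
With the tool pointing down it reaches from about 0.35 to 0.9 m from the base axis. Payload 8.1 kg.
Tool frame: the origin (TCP) lies midway between the tips of the shut fingers; the grasp point (between the pads) lies 19 mm behind it; z points along the fingers, x is the direction in which the jaws open and shut, and the axes are right-handed (so a half turn about z gives the same grasp; the last joint's range is limited). The gripper opens to 92 mm and grips with 3 to 60 N. Pads are 19 mm wide; open, the fingers measure 130 mm over their backs; the gripper's body (75 mm by 190 mm) begins 47 mm behind the grasp point.
Start: joints at [-1.421, 0.434, 0.025, 1.573, -0.012, 1.134, -0.075], TCP at [0.156, 0.605, 0.227] pointing down, gripper open.
Joint ranges: [-2.62, 2.62], [-0.44, 2.09], [-1.27, 1.32], [0.08, 2.57], [-1.32, 4.46], [0.12, 2], [-2.74, 2.74]. Speed limits (rad/s): [2.22, 2.22, 3.01, 3.01, 3.14, 3.14, 3.14].

INTERFACE

Orientations are given as a rotation vector (axis times angle).
In Python, from cell import arm gives the robot as it stands. The module is installed in compiled form; this text tells all that it offers.
- The arm moves only by the tool play_rows, never from a script. Its argument "motion" is a list of rows, each a list of 7 numbers: the gripper's target within -1 to 1 (fully open at 1, half-way at 0, shut at -1), then the shift along the tool's x, y, z in mm, then the turn, a rotation vector about the tool's x, y, z in rad. In form: [[claw, tx, ty, tz, ax, ay, az], ...]. A call has 1 to 10 rows; each row is the pose to reach, as a shift and turn from the pose measured when the call began, along the tool's axes at that moment; what a row does not reach only later rows make up. A row lasts 1/10 s, in which the tool goes at most 50 mm and 8.59 degrees, less where a joint would pass 70% of its speed; a pose out of reach is approached as far as the arm can. A call with a gripper value outside its range is refused whole. The fingers move at their own pace and stop on an object; "force" is the grip in N (left out, the last holds). Time passes only in rows, so rows that repeat a pose let the fingers close. It gives the time, the measured TCP pose, the force and the opening at its end, in the units of the state.
- arm.observe(): the state, without advancing time (a new reading comes with each control period).
- arm.get_image(name): name is "scene" or "top" or "wrist"; returns a dict with "img" (480x640x3 uint8, blue, green, red), "depth" (480x640 float32, m along the optical axis (not along the pixel's ray), 0 where there is no reading), "K" (3x3 intrinsics, pixels), "k1" (the pictures are not rectified: a ray, as slopes to the right and down, at radius r is drawn at 1 + k1 r^2 times it, then the intrinsics apply), "rvec" (rotation vector, rad) and "tvec" (3), from world to camera coordinates, as OpenCV has them. Camera axes: x right, y down, z forward; pixel columns grow to the right and rows downward; lengths in m; the calibration is good to about 2 mm. A picture is of the moment at which its call begins.
- arm.sign_off(): hands the job in, once; it reports no verdict.
Trained networks look in a picture, given as the dict that the camera call returned (one of the last four; its "shot" number tells which), for a name from the list of things; names that differ only in an ending like _2 or _b are one class to them, and where a whole thing is asked for, a point or a joint stands for the part that bears it (a point fixed in the world has none). Each returns a list of dicts, best first, with "score" (0 to 1); they miss things now and then, are a little off and sometimes report something else, mostly with a low value. They report only what shows in the picture. A call takes as long as a camera call. They do not tell look-alikes from the thing itself.
- arm.look_for(picture, query): "box" ([left, top, width, height] as shares, 0 to 1, of the picture: columns of its width, rows of its height, round what is visible of it).
The state is a dict: "clock": time; "joints": joint angles; "dq": joint speeds; "joint_efforts": joint torques, N m; "position": TCP position; "ee_rot": TCP orientation; "force": force on the tool from outside, world axes, zero at the start; "ft_torque": the same for the moment, N m; "width": opening from 0.0 (shut) to 1.0 (fully open).
Only numpy, scipy, OpenCV 4.12 (cv2) and the standard library are available. Lean on these libraries where they do the work, as an engineer would, in place of code of your own. Each camera call takes 0.05 s, during which the arm holds its last target. There are 200 camera calls.

TASK

Set up the dividing fixture for the next saw cut: turn the brass-faced indexing head counter-clockwise (seen from above), click by click, until its nose points at the fifth pin counted from the index block, without running on past it to the sixth. Then hook the saw rest into the slotted upright of the fixture and press it down until it snaps fully home, and let go of it. Leave the other things on the bench where they are.

Things in the scene. Friction and masses are not known exactly. Their poses are not given: they have to be found in the camera images.
- fixture: Dividing fixture, fixed to the bench. Dark base plate 8 mm thick, from x = -170 to +110 mm in its own frame, 160 mm wide at the head, 90 mm at the upright; origin on the bench surface, z up. The head's vertical axis is at x = -90 mm, y = 0; the slotted upright stands at the +x end, its slotted face at x = +70 mm, looking to -x.
- index_block (a point): Top centre of the index block (14 x 20 mm, 34 mm above the bench), on the fixture's -x side, 71 mm from the head's axis. Eleven thin pins, tops 24 mm above the bench, continue the ring at 30 degree steps; counted counter-clockwise from above, the block is zero, the next is pin one.
- turret (a joint): Angle of the indexing head in rad: 0 with its nose at the index block, growing counter-clockwise from above, 0.5236 rad (30 degrees) per click: the fifth pin is 2.618. Starts at click zero, one or two. A spring roller pulls it into the nearest click when let go; passing to the next takes about 0.3 N m. Stops at -0.12 and 5.9.
- knob_grip (a point): On the head's axis, 58 mm above the bench, where to grip the bar knob: an upright steel bar 52 mm long, 14 mm wide, from 34 to 72 mm above the bench, on a brass dial 120 mm across, top 34 mm above the bench. The point turns with the head: the bar lies along its x; the nose (flat dark arrow on the dial, 4 mm high) points along its -x.
- upright_top (a point): Top centre of the upright's slotted face, 128 mm above the bench. The upright is 50 mm wide, 28 mm deep; its face is a 4 mm sheet, hollow for 16 mm behind, with two slots on its middle line, one above the other, each 10 mm wide: from 56 to 87 mm and from 90 to 120 mm above the bench.
- seat (a point): Point on the slotted face, 45 mm above the bench, where rest_back lies when the rest is home, axes alike (x into the upright). Bring the rest in along x, 17 to 23 mm (best 20) above home, till its rear face meets the upright and both hooks are through the slots; then down. About 10 mm above home two spring rollers hold its weight; 5 to 10 N more snaps it home to a firm stop.
- catch (a point): Between the two spring rollers of the upright (10 mm thick steel rollers, 36 mm apart, at the height of 52 mm above the bench, just in front of the slotted face). Their dark housings stand 30 to 40 mm either side of the middle, tops 65 mm above the bench, 10 mm in front of the face.
- rest_grip (a point): Saw rest, loose, 0.28 kg, standing on the bench: middle of its grip rib, 47 mm above its underside. The rib is upright, 12 mm thick (along y), from x = -20 to +40 mm of this point, top 18 mm above it. At its foot a forked wooden board 60 mm wide, 10 mm thick, x = -45 to +22 mm; at its end a back plate 30 mm wide, 65 mm tall, rear face at x = +45 mm.
- rest_back (a point): Middle of the lower edge of the rest's rear face: 45 mm to +x of the grip point, 47 mm below it. x points out of the rear face, the way the hooks point. Side lugs at this foot, 40 mm over all and 3 mm high, snap under the rollers.
- rest_hook (a point): Tip of the rest's upper hook, 29 mm above its underside. Both hooks are 6 mm thick (along y), stand 11 mm out of the rear face, with a 6 mm gap between face and tip; the upper has its neck at 45 to 51 mm above the underside, the lower at 12 to 18 mm with its tip down to 1 mm.
- clamp: Bystander: yellow bench clamp block, 75 x 55 mm, 92 mm tall, 0.8 kg, standing loose.
- blank: Bystander: round brass plate 90 mm across, 6 mm thick, lying flat.
- jar: Bystander: small lidded jar, 52 mm across, 55 mm tall.
- file: Bystander: hand file with blue handle, about 280 mm long, 30 mm thick, lying along its x.
- saw: Bystander: piercing saw with wooden handle and blue frame, about 285 mm long along its x, the frame reaching 95 mm to its -y, 28 mm high.
- blades: Bystander: cardboard box of blades 60 x 40 x 18 mm.
- driver: Bystander: screwdriver 160 mm long, lying along its x.
Things that resemble listed ones, but are neither listed nor needed, are in the scene too. Leave any red look-alike of the part that bears rest_grip alone.

How it is judged:
By the outcome, as a careful person would: the job done as asked, in the order asked, and still so for the second after the job is handed in, with the robot touching nothing.
It also fails if it takes over 61 s, if anything falls off the work surface, if the arm or the gripper's body presses on something with over 40 N, if the wrist force passes 120 N, or if a joint passes its speed limit or range.

## Working session

There is one attempt and no reset: what is moved stays moved. The work goes in short steps, Python scripts to look and compute and a tool call to move; the robot and the scene stay as the last step left them, time stands still between calls to the robot, and variables do not carry over. Pictures are saved under pics/ and viewed, on a budget of 10 in all, crops included, one or two more only if the job needs it, and the job is handed in when it is done.

Besides the shell and the picture viewer there is one more tool, called after "Emit:" as name([rows], argument=value, ...), one row to a line, values as JSON. play_rows: Moves the arm, as the interface text tells. Its arguments: {"type":"object","properties":{"motion":{"type":"array"},"force":{"type":"number"}},"required":["motion"]}

```bash
mkdir -p pics
cat > h.py <<'E'
import numpy as np, cv2
from cell import arm
from scipy.spatial.transform import Rotation as R
def cloud(p):
    """world xyz for every pixel"""
    K=p["K"];d=p["depth"];v,u=np.mgrid[0:480,0:640]
    k=np.array([p["k1"],0,0,0,0],float)
    n=cv2.undistortPoints(np.stack([u.ravel(),v.ravel()],1).astype(np.float64)[:,None],np.array(K),k)[:,0]
    c=np.c_[n,np.ones(len(n))]*d.reshape(-1,1)
    M=R.from_rotvec(np.ravel(p["rvec"])).as_matrix()
    w=(c-np.ravel(p["tvec"]))@M
    w[d.ravel()==0]=np.nan
    return w.reshape(480,640,3)
def proj(p,P):
    k=np.array([p["k1"],0,0,0,0],float)
    return cv2.projectPoints(np.array(P,float).reshape(-1,1,3),np.ravel(p["rvec"]).astype(float),np.ravel(p["tvec"]).astype(float),np.array(p["K"]),k)[0][:,0]
E
python3 - <<'E'
from h import *
import pickle
s=arm.observe();print({k:np.round(v,3) for k,v in s.items()})
for n in("top","scene"):
    p=arm.get_image(n);cv2.imwrite(f"pics/{n}0.png",p["img"]);pickle.dump(p,open(f"{n}0.pkl","wb"))
    w=cloud(p)
    for q in("fixture","turret","rest_grip","clamp","blank","jar","file","saw","blades","driver"):
        for r in arm.look_for(p,q)[:3]:
            b=np.array(r["box"])*[640,480,640,480]
            c=(b[:2]+b[2:]/2).astype(int)
            print(n,q,round(r["score"],2),b.astype(int),np.round(w[c[1],c[0]],3))
E
```

```text
{'clock': np.float64(0.0), 'joints': array([-1.421,  0.435,  0.025,  1.574, -0.012,  1.134, -0.075]), 'dq': array([ 0.001,  0.   , -0.   ,  0.001, -0.001, -0.001, -0.001]), 'joint_efforts': array([ 1.0000e-03, -6.6786e+01,  9.8500e-01, -3.1446e+01, -6.1000e-02,
        4.3000e-02,  0.0000e+00]), 'position': array([0.156, 0.605, 0.226]), 'ee_rot': array([ 2.483e+00,  1.923e+00, -2.000e-03]), 'force': array([0.386, 0.375, 0.661]), 'ft_torque': array([ 0.003,  0.032, -0.018]), 'width': np.float64(0.998)}
top fixture 0.9 [257 140  65 122] [0.566 0.032 0.012]
top turret 0.56 [264 203  52  50] [0.492 0.03  0.07 ]
top rest_grip 0.64 [154 262  44  37] [0.366 0.291 0.062]
top rest_grip 0.62 [169 196  35  46] [0.512 0.273 0.055]
top rest_grip 0.6 [112 314  44  34] [0.249 0.388 0.038]
top clamp 0.74 [385 212  32  31] [ 0.492 -0.229  0.092]
top blank 0.93 [369 121  39  34] [ 0.73  -0.213  0.005]
top jar 0.69 [225 117  19  29] [0.725 0.166 0.054]
top jar 0.65 [265 202  49  49] [0.497 0.03  0.07 ]
top jar 0.44 [171 194  33  46] [0.518 0.271 0.052]
top file 0.89 [ 83 159  40 114] [0.523 0.482 0.014
[... 411 characters left out ...]
377 176  39  22] [0.383 0.305 0.026]
scene rest_grip 0.88 [394 210  32  34] [0.514 0.273 0.013]
scene clamp 0.6 [207 264  39  48] [ 0.525 -0.242  0.094]
scene blank 0.8 [256 352  40  39] [ 0.725 -0.211  0.006]
scene jar 0.91 [416 293  18  24] [0.745 0.161 0.055]
scene jar 0.5 [297 233  89  93] [0.576 0.033 0.008]
scene file 0.94 [453 167  47  81] [0.542 0.475 0.019]
scene file 0.4 [304 231  46  39] [0.509 0.026 0.054]
scene saw 0.94 [ 98 278  62 118] [ 0.493 -0.496 -0.004]
scene blades 0.62 [448 265  25  20] [0.701 0.304 0.02 ]
scene blades 0.17 [302 230  45  42] [0.504 0.02  0.048]
scene driver 0.7 [336 181  19  43] [0.371 0.15  0.027]
scene driver 0.23 [300 230  48  40] [0.502 0.021 0.048]
```

Run:
```python
from h import *
import pickle
t=cv2.imread("pics/top0.png");s=cv2.imread("pics/scene0.png")
f=lambda im,x,y,w,h,W,H:cv2.resize(im[y:y+h,x:x+w],(W,H),interpolation=cv2.INTER_CUBIC)
cv2.imwrite("pics/c1.png",f(t,100,120,240,240*3//4,800,600)if 0 else np.hstack([f(t,100,180,114,171,400,600),f(t,240,130,100,150,400,600)]))
cv2.imwrite("pics/c2.png",f(s,290,130,160,120*1+0,800,600))
```

```text
(no output)
```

View pics/c1.png

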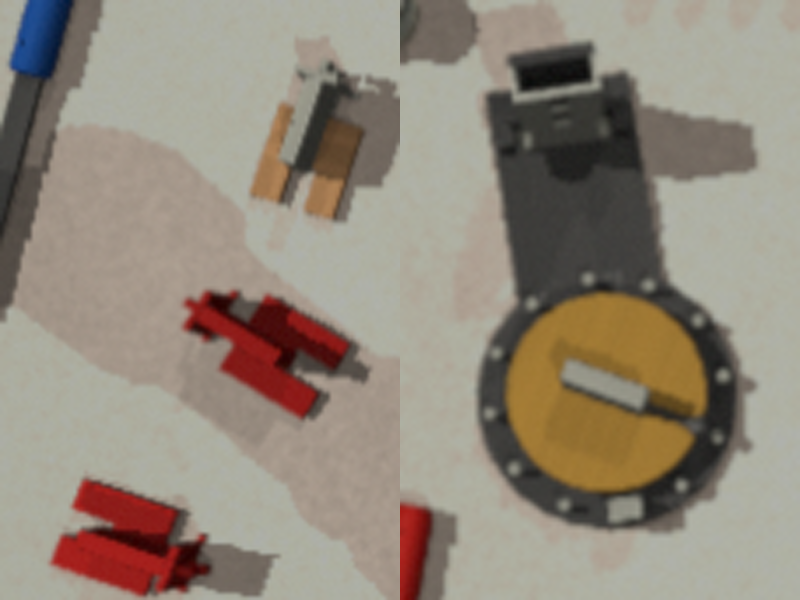

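View pics/c2.png

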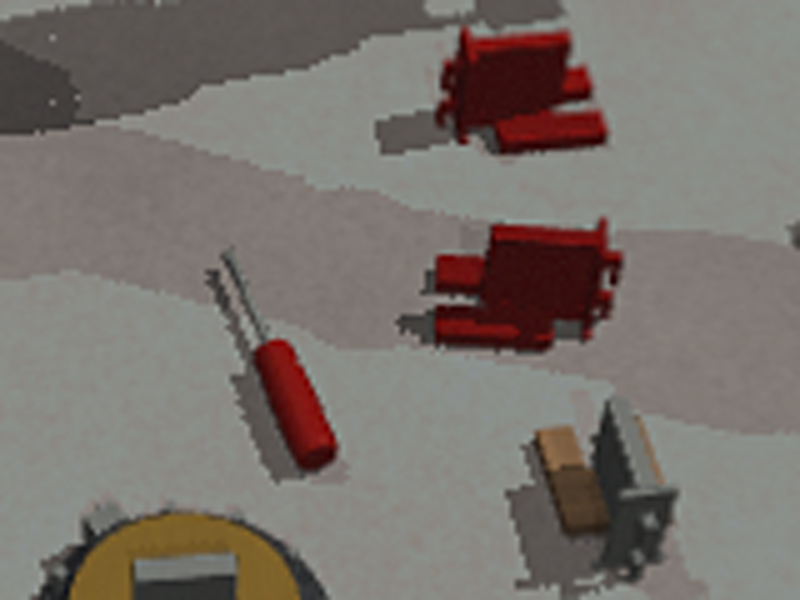

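```bash
cat >> h.py <<'E'
def rect(w,m):
    q=w[m][:,:2];q=q[~np.isnan(q).any(1)]
    (c,s,a)=cv2.minAreaRect((q*1000).astype(np.float32))
    if s[0]<s[1]: s=s[::-1];a+=90
    return np.round(c,1),np.round(s,1),round((a+90)%180-90,1),len(q)
def near(w,c,r): return np.hypot(w[...,0]-c[0],w[...,1]-c[1])<r
E
python3 - <<'E'
from h import *
import pickle
for n in("top","scene"):
    p=pickle.load(open(n+"0.pkl","rb"));w=cloud(p);z=w[...,2];im=p["img"].astype(int)
    br=near(w,(.49,.03),.1)&(im[...,2]-im[...,0]>60)&(abs(z-.034)<.006)
    q=w[br];print(n,"dial",cv2.minEnclosingCircle((q[:,:2]*1000).astype(np.float32)),np.median(q[:,2]))
    print("knob",rect(w,near(w,(.49,.03),.06)&(abs(z-.072)<.006)))
    print("upright",rect(w,near(w,(.65,.05),.08)&(abs(z-.128)<.008)))
    print("rib",rect(w,near(w,(.51,.273),.07)&(abs(z-.065)<.006)), "board",rect(w,near(w,(.51,.273),.08)&(abs(z-.010)<.005)))
    print("block",rect(w,near(w,(.425,.02),.03)&(abs(z-.034)<.006)&~br))
    # upright top map
E
```

```text
top dial ((498.19134521484375, 28.7388973236084), 59.910404205322266) 0.034625682975228424
knob (array([498.3,  28.8]), array([51.4, 14.6]), 69.8, 128)
upright (array([669.8,  58.9]), array([49.7, 30.1]), -79.1, 174)
rib (array([526.1, 270.5]), array([65.5, 29.1]), -9.0, 162) board (array([510.9, 273.2]), array([153.7, 152.4]), -84.6, 693)
block (array([428.4,  16.7]), array([19.6, 13.2]), -79.1, 47)
scene dial ((499.3597717285156, 25.5529727935791), 60.15992736816406) 0.034346198095148786
knob (array([500.2,  26.2]), array([50.2, 16.4]), 69.4, 115)
upright (array([669.8,  56.5]), array([52. , 30.3]), -80.7, 199)
rib (array([527.9, 269.1]), array([66.8, 29.1]), -7.5, 135) board (array([513.2, 280.8]), array([145.5, 126. ]), -68.7, 251)
block (array([431.7,  21.5]), array([33.4, 21.3]), -85.1, 44)
```

```bash
cat >> h.py <<'E'
def go(x,y,z,yaw,s=None):
    s=s or arm.observe();R0=R.from_rotvec(s["ee_rot"]);a=np.deg2rad(yaw);c,n=np.cos(a),np.sin(a)
    T=R.from_matrix(np.array([[c,n,0],[n,-c,0],[0,0,-1]]))
    d=R0.inv().apply(np.array([x,y,z])/1000-s["position"])*1000
    X=R0.as_matrix()[:,0]
    print("at",np.round(s["position"]*1000,1),"yaw",round(np.degrees(np.arctan2(X[1],X[0])),2),"F",np.round(s["force"],1),"w",round(float(s["width"]),3),"t",round(float(s["clock"]),2),
     "\n row",np.round(d,1),np.round((R0.inv()*T).as_rotvec(),3))
E
python3 -c "
from h import *
go(498.5,28,170,-20)"
```

```text
at [156.4 605.1 226.7] yaw 75.51 F [-0.5  0.   0.4] w 1.001 t 1.1 
 row [-473.2  475.7   56.7] [ 0.    -0.     1.667]
```

Emit:
play_rows([
  [1,-34,34,4,0,0,0.12],
  [1,-68,68,8,0,0,0.24],
  [1,-101,102,12,0,0,0.36],
  [1,-135,136,16,0,0,0.48],
  [1,-169,170,20,0,0,0.6],
  [1,-203,204,24,0,0,0.71],
  [1,-237,238,28,0,0,0.83],
  [1,-270,272,32,0,0,0.95],
  [1,-304,306,36,0,0,1.07],
  [1,-338,340,41,0,0,1.19],
])

```text
clock: 2.1
position: [0.4018, 0.1913, 0.1861]
ee_rot: [-3.135, -0.193, -0.002]
force: [1.2, 0.1, 0.4]
width: 1.0
```

```bash
python3 -c "
from h import *
go(498.5,28,170,-20)"
```

```text
at [401.8 191.3 186.1] yaw 7.06 F [1.2 0.1 0.4] w 1.0 t 2.1 
 row [ 75.8 173.9  16. ] [-0.001 -0.001  0.472]
```

Emit:
play_rows([
  [1,19,43,4,0,0,0.12],
  [1,38,87,8,0,0,0.24],
  [1,57,130,12,0,0,0.36],
  [1,75.8,174,16,0,0,0.472],
  [1,75.8,174,16,0,0,0.472],
  [1,75.8,174,16,0,0,0.472],
])

```text
clock: 2.7
position: [0.4987, 0.0267, 0.1699]
ee_rot: [-3.093, 0.549, -0.001]
force: [-1.3, -0.7, 0.7]
width: 1.003
```

Run:
```python
from h import *
p=arm.get_image("wrist");cv2.imwrite("pics/w1.png",p["img"]);w=cloud(p);z=w[...,2];im=p["img"].astype(int)
br=near(w,(.49,.03),.1)&(im[...,2]-im[...,0]>60)&(abs(z-.034)<.006)
q=w[br];print("dial",cv2.minEnclosingCircle((q[:,:2]*1000).astype(np.float32)),np.median(q[:,2]))
print("knob",rect(w,near(w,(.498,.028),.05)&(abs(z-.072)<.005)))
print("upright",rect(w,near(w,(.65,.05),.08)&(abs(z-.128)<.008)))
go(498.5,28,42,-20)
```

```text
dial ((496.2245178222656, 25.214153289794922), 60.20237350463867) 0.033359538161521214
knob (array([496.4,  25.5]), array([51.7, 14. ]), 70.3, 1758)
upright (array([664.6,  54.9]), array([51.2, 25.3]), -81.5, 2101)
at [498.3  28.1 169.8] yaw -19.97 F [-0.3  0.1  0.2] w 0.998 t 2.75 
 row [  0.3   0.2 127.8] [-0.001  0.     0.001]
```

View pics/w1.png

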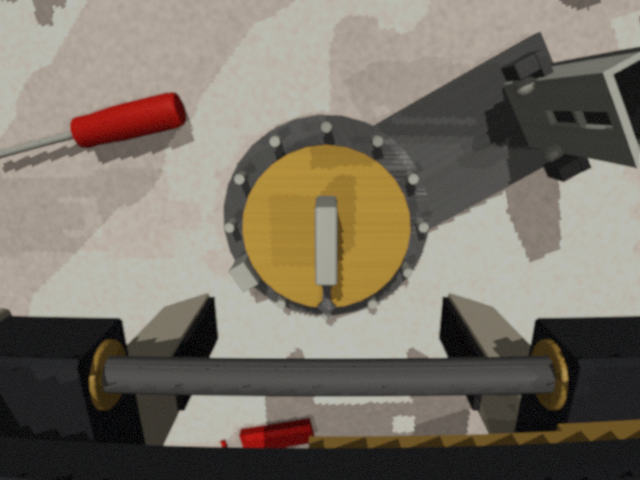

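Emit:
play_rows([
  [1,0,1,40,0,0,0],
  [1,0,1,80,0,0,0],
  [0,0,1,110,0,0,0],
  [-0.4,0,1,128,0,0,0],
  [-0.4,0,1,128,0,0,0],
  [-1,0,1,128,0,0,0],
  [-1,0,1,128,0,0,0],
  [-1,0,1,128,0,0,0],
  [-1,0,1,128,0,0,0],
], force=60)

```text
clock: 3.65
position: [0.4985, 0.0277, 0.0427]
ee_rot: [-3.092, 0.543, -0.003]
force: [-1.2, -0.1, -0.2]
width: 0.44
```

```bash
python3 -c "
from h import *
go(498,26.8,42,70)"
```

```text
at [498.5  27.7  42.7] yaw -19.94 F [-1.2 -0.1 -0.2] w 0.44 t 3.65 
 row [-0.2  1.   0.7] [-1.00e-03 -3.00e-03 -1.57e+00]
```

Still closing; wait for the grip.

Emit:
play_rows([
  [-1,0,0,0,0,0,0],
  [-1,0,0,0,0,0,0],
  [-1,0,0,0,0,0,0],
  [-1,0,0,0,0,0,0],
  [-1,0,0,0,0,0,0],
  [-1,0,0,0,0,0,0],
], force=60)

```text
clock: 4.25
position: [0.4978, 0.028, 0.0427]
ee_rot: [-3.092, 0.543, -0.0]
force: [-3.5, 1.7, 6.2]
width: 0.15
```

```bash
python3 -c "
from h import *
go(498,26.8,42,70)"
```

```text
at [497.8  28.   42.7] yaw -19.94 F [-3.5  1.7  6.2] w 0.15 t 4.25 
 row [0.6 1.  0.7] [-0.002 -0.002 -1.57 ]
```

Emit:
play_rows([
  [-1,0,0,0,0,0,-0.1],
  [-1,0,0,0,0,0,-0.2],
  [-1,0,0,0,0,0,-0.3],
  [-1,0,0,0,0,0,-0.4],
  [-1,0,0,0,0,0,-0.5],
  [-1,0,0,0,0,0,-0.6],
  [-1,0,0,0,0,0,-0.7],
  [-1,0,0,0,0,0,-0.8],
  [-1,0,0,0,0,0,-0.9],
  [-1,0,0,0,0,0,-1.0],
])

```text
clock: 5.25
position: [0.4955, 0.0277, 0.0426]
ee_rot: [-2.971, -1.011, 0.004]
force: [-9.8, -0.7, 11.6]
width: 0.147
```

```bash
python3 -c "
from h import *
go(498,27.5,42.7,70)"
```

```text
at [495.5  27.7  42.6] yaw 37.58 F [-9.8 -0.7 11.6] w 0.147 t 5.25 
 row [ 1.9  1.7 -0.1] [-0.004  0.    -0.566]
```

Emit:
play_rows([
  [-1,0,0,0,0,0,-0.1],
  [-1,0,0,0,0,0,-0.2],
  [-1,0,0,0,0,0,-0.3],
  [-1,0,0,0,0,0,-0.4],
  [-1,0,0,0,0,0,-0.5],
  [-1,0,0,0,0,0,-0.565],
  [-1,0,0,0,0,0,-0.565],
  [-1,0,0,0,0,0,-0.565],
])

```text
clock: 6.05
position: [0.4946, 0.0266, 0.0427]
ee_rot: [-2.572, -1.797, 0.005]
force: [-4.4, -3.3, 7.0]
width: 0.149
```

```bash
python3 -c "
from h import *
print(arm.observe()['ft_torque'])
go(496,27,42.7,70)"
```

```text
[-0.5893127   0.72292796  0.06088847]
at [494.6  26.6  42.7] yaw 69.9 F [-4.4 -3.3  7. ] w 0.149 t 6.05 
 row [ 0.8  1.2 -0. ] [-0.005  0.    -0.002]
```

Emit:
play_rows([
  [1,0,0,0,0,0,0],
  [1,0,0,0,0,0,0],
  [1,0,0,0,0,0,0],
  [1,0,0,0,0,0,0],
  [1,0,0,-15,0,0,0],
  [1,0,0,-60,0,0,0],
  [1,0,0,-110,0,0,0],
  [1,0,0,-157,0,0,0],
  [1,0,0,-157,0,0,0],
  [1,0,0,-157,0,0,0],
])

```text
clock: 7.05
position: [0.4961, 0.0266, 0.2008]
ee_rot: [-2.573, -1.798, 0.001]
force: [-0.2, -0.3, -0.4]
width: 0.966
```

Run:
```python
from h import *
for n in ("wrist","top"):
    p=arm.get_image(n);cv2.imwrite(f"pics/{n}2.png",p["img"]);w=cloud(p);z=w[...,2]
    print("knob",rect(w,near(w,(.496,.027),.05)&(abs(z-.072)<.005)))
    print("upright",rect(w,near(w,(.65,.05),.08)&(abs(z-.128)<.008)))
# rest is approx: rib centre
p2=p;w=cloud(p);z=w[...,2]
m=near(w,(.51,.273),.08)&(z>.045)&(z<.08)
q=w[m];print(len(q))
m2=near(w,(.51,.273),.08)&(abs(z-.010)<.006)&(p["img"][...,2].astype(int)-p["img"][...,0]>50)
print("board",rect(w,m2));print("rib",rect(w,m))
go(513,273,170,-100)
```

```text
knob (array([495.9,  25.6]), array([51.6, 13.6]), -19.7, 1433)
upright (array([650.7,  72.6]), array([10.8,  3.5]), -82.5, 51)
knob (array([0., 0.]), array([0., 0.]), 0.0, 0)
upright (array([673.1,  59.4]), array([50.4, 22.5]), -81.8, 111)
232
board (array([503.2, 282.4]), array([66.8, 62.2]), -17.9, 354)
rib (array([532.7, 276.4]), array([75.4, 29.6]), -26.0, 232)
at [494.6  26.4 198.7] yaw 69.9 F [ 0.2  0.3 -1.1] w 0.993 t 7.15 
 row [238.  -67.3  28.9] [1.000e-03 1.000e-02 2.965e+00]
```

```bash
python3 -c "
from h import *
go(515,274,185,72)"
```

```text
at [494.6  26.4 198.7] yaw 69.9 F [ 0.2  0.3 -1.1] w 0.993 t 7.15 
 row [239.6 -65.9  13.9] [-0.007  0.001 -0.037]
```

Emit:
play_rows([
  [1,48,-12,2,0,0,0],
  [1,96,-24,4,0,0,0],
  [1,144,-37,7,0,0,0],
  [1,192,-49,10,0,0,0],
  [1,239,-66,14,0,0,-0.037],
  [1,239,-66,14,0,0,-0.037],
  [1,239,-66,14,0,0,-0.037],
])

```text
clock: 7.85
position: [0.5132, 0.2744, 0.1827]
ee_rot: [-2.534, -1.848, 0.013]
force: [0.4, -0.4, 0.3]
width: 1.002
```

Run:
```python
from h import *
p=arm.get_image("wrist");cv2.imwrite("pics/w3.png",p["img"]);w=cloud(p);z=w[...,2];im=p["img"].astype(int)
for lo,hi in((.055,.075),(.060,.070)):
    print("rib",rect(w,near(w,(.515,.274),.08)&(z>lo)&(z<hi)))
b=near(w,(.515,.274),.1)&(abs(z-.010)<.004)&(im[...,2]-im[...,0]>40)
print("board",rect(w,b),np.median(z[near(w,(.515,.274),.08)&(z>.055)]))
go(515,274,60,72)
```

```text
rib (array([524.9, 273.7]), array([65.5, 29.8]), -18.6, 1957)
rib (array([524.9, 273.6]), array([65.5, 29.5]), -18.6, 1858)
board (array([501.5, 279.6]), array([67.2, 60.1]), -16.7, 4156) 0.2669321698106361
at [513.9 272.7 183.1] yaw 72.05 F [-0.2 -0.2  0.1] w 1.002 t 7.9 
 row [  2.    1.7 123.1] [-0.008  0.004  0.001]
```

View pics/w3.png

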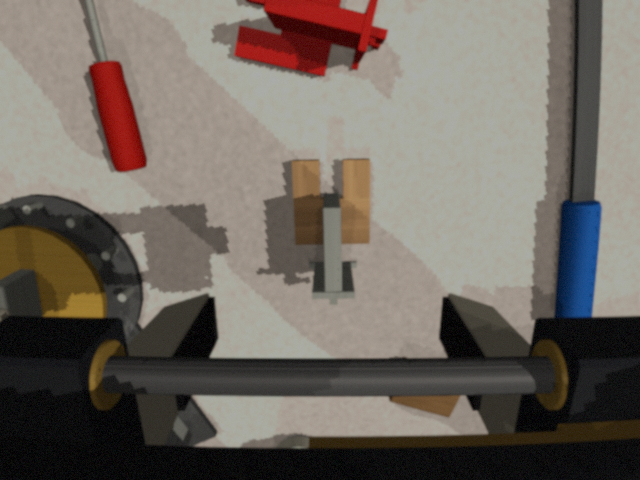

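```bash
python3 -c "
from h import *
go(513,276.5,28,72.2)"
```

```text
at [513.9 272.7 183.1] yaw 72.05 F [-0.2 -0.2  0.1] w 1.002 t 7.9 
 row [  3.9  -0.7 155.1] [-0.008  0.004 -0.003]
```

Emit:
play_rows([
  [1,4,-0.7,45,-0.008,0.004,0],
  [0.5,4,-0.7,90,-0.008,0.004,0],
  [0.2,4,-0.7,130,-0.008,0.004,0],
  [0,4,-0.7,155,-0.008,0.004,0],
  [0,4,-0.7,155,-0.008,0.004,0],
  [-0.3,4,-0.7,155,-0.008,0.004,0],
  [-1,4,-0.7,155,-0.008,0.004,0],
  [-1,4,-0.7,155,-0.008,0.004,0],
  [-1,4,-0.7,155,-0.008,0.004,0],
  [-1,4,-0.7,155,-0.008,0.004,0],
], force=25)

```text
clock: 8.9
position: [0.5134, 0.2768, 0.029]
ee_rot: [-2.541, -1.847, -0.002]
force: [-0.6, 0.6, 0.1]
width: 0.264
```

Emit:
play_rows([
  [-1,0,0,0,0,0,0],
  [-1,0,0,0,0,0,0],
  [-1,0,0,0,0,0,0],
  [-1,0,0,0,0,0,0],
  [-1,0,0,0,0,0,0],
  [-1,0,0,0,0,0,0],
], force=45)

```text
clock: 9.5
position: [0.5136, 0.2769, 0.0293]
ee_rot: [-2.541, -1.847, -0.002]
force: [-1.4, -0.4, 6.5]
width: 0.129
```

```bash
python3 -c "
from h import *
go(513,276.5,28,72.2)"
```

```text
at [513.6 276.9  29.3] yaw 72.04 F [-1.4 -0.4  6.5] w 0.129 t 9.5 
 row [-0.5 -0.4  1.3] [ 0.001 -0.001 -0.003]
```

Emit:
play_rows([
  [-1,0,0,-20,0,0,0],
  [-1,0,0,-60,0,0,0],
  [-1,0,0,-100,0,0,0],
  [-1,0,0,-125,0,0,0],
  [-1,0,0,-125,0,0,0],
])

```text
clock: 10.0
position: [0.5151, 0.2779, 0.1577]
ee_rot: [-2.541, -1.847, -0.012]
force: [-0.1, 0.3, -3.8]
width: 0.129
```

```bash
python3 -c "
from h import *
go(579,41.4,150,100)"
```

```text
at [515.1 277.9 157.7] yaw 72.04 F [-0.1  0.3 -3.8] w 0.129 t 10.0 
 row [-205.3  133.7    7. ] [ 0.006 -0.005 -0.488]
```

Emit:
play_rows([
  [-1,-25,17,1,0,0,-0.06],
  [-1,-50,33,2,0,0,-0.12],
  [-1,-80,52,3,0,0,-0.19],
  [-1,-110,72,4,0,0,-0.26],
  [-1,-140,91,5,0,0,-0.34],
  [-1,-170,111,6,0,0,-0.41],
  [-1,-190,124,6,0,0,-0.46],
  [-1,-205,134,7,0,0,-0.488],
  [-1,-205,134,7,0,0,-0.488],
  [-1,-205,134,7,0,0,-0.488],
])

```text
clock: 11.0
position: [0.5784, 0.0415, 0.1484]
ee_rot: [-2.021, -2.405, -0.009]
force: [0.1, 0.5, -3.6]
width: 0.124
```

Run:
```python
from h import *
import pickle
p=arm.get_image("wrist");cv2.imwrite("pics/w4.png",p["img"]);w=cloud(p);z=w[...,2]
pickle.dump((p,arm.observe()),open("w4.pkl","wb"))
print("upright",rect(w,near(w,(.67,.057),.05)&(abs(z-.128)<.006)))
go(579,41.4,150,100)
```

```text
upright (array([0., 0.]), array([0., 0.]), 0.0, 0)
at [578.5  42.5 148.8] yaw 100.01 F [ 0.2 -0.1 -2.6] w 0.13 t 11.05 
 row [-1.2  0.3 -1.2] [ 0.005 -0.004  0.   ]
```

View pics/w4.png

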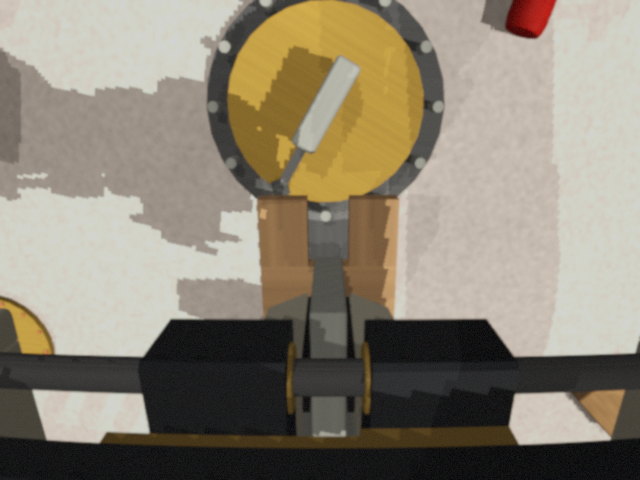

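Run:
```python
from h import *
import pickle
p,s=pickle.load(open("w4.pkl","rb"));w=cloud(p);z=w[...,2];im=p["img"].astype(int)
u=np.array([np.cos(np.radians(10)),np.sin(np.radians(10))]);n=np.array([-u[1],u[0]])
br=(im[...,2]-im[...,0]>60)&(abs(z-.034)<.004)&near(w,(.496,.027),.08)
c=np.array(cv2.minEnclosingCircle((w[br][:,:2]*1000).astype(np.float32))[0]);print("dial",c)
b=w[(im[...,2]-im[...,0]>25)&(abs(z-.131)<.012)]*1000
print(len(b),b.min(0),b.max(0))
lat=(b[:,:2]-c)@n; lon=(b[:,:2]-c)@u
print("board lat",np.percentile(lat,[.5,99.5]),"lon",np.percentile(lon,[.5,99.5]))
for l0 in range(int(lon.min())+5,int(lon.max()),8):
    k=abs(lon-l0)<3
    if k.sum()>30: print(l0,np.percentile(lat[k],[1,99]).round(1),np.mean(np.percentile(lat[k],[1,99])).round(2))
print("tool lat,lon",(s["position"][:2]*1000-c)@n,(s["position"][:2]*1000-c)@u)
# pin tops z~24
pm=(abs(z-.024)<.003)&(im.min(2)>120)&near(w,c/1000,.085)
k,l,st,ce=cv2.connectedComponentsWithStats(pm.astype(np.uint8))
for i in range(1,k):
    if st[i,4]>5:
        d=np.nanmean(w[l==i],0)[:2]*1000-c;print(np.hypot(*d).round(1),(np.degrees(np.arctan2(d[1],d[0]))-10).round(1))
print("knob",rect(w,near(w,c/1000,.05)&(abs(z-.072)<.004)))
```

```text
dial [496.13018799  25.24027634]
10695 [528.20681663   3.93164962 119.00611768] [593.44558719  72.52056686 142.3246401 ]
board lat [-28.22642253  31.37539791] lon [37.97358301 89.00656098]
42 [-28.2  30.8] 1.31
50 [-28.1  31.2] 1.54
58 [-28.   31.3] 1.64
66 [-28.   31.2] 1.61
74 [-27.9  31.2] 1.66
82 [-28.   31.1] 1.52
90 [-28.3  31.2] 1.44
tool lat,lon 2.6793762344447902 84.08377425519781
70.0 -149.6
70.2 149.2
71.5 -120.0
71.6 120.0
71.7 90.0
71.6 60.0
71.3 0.1
knob (array([496.2,  25.5]), array([51.7, 14.2]), -20.1, 2653)
```

Emit:
play_rows([
  [-1,-1,0,20,0.005,-0.004,0],
  [-1,-1.5,0,40,0.005,-0.004,0],
  [-1,-1.5,0,54,0.005,-0.004,0],
  [-1,-1.5,0,54,0.005,-0.004,0],
  [-1,-1.5,0,54,0.005,-0.004,0],
])

```text
clock: 11.55
position: [0.5789, 0.0419, 0.0949]
ee_rot: [-2.018, -2.407, 0.001]
force: [0.3, -0.8, -2.5]
width: 0.131
```

```bash
cat >> h.py <<'E'
def check(p):
    w=cloud(p);z=w[...,2];im=p["img"].astype(int)
    u=np.array([np.cos(np.radians(10)),np.sin(np.radians(10))]);n=np.array([-u[1],u[0]])
    k=w[near(w,(.496,.0265),.05)&(abs(z-.072)<.003)]
    br=(im[...,2]-im[...,0]>60)&(abs(z-.034)<.004)&near(w,(.496,.027),.08)&((w[...,:2]-[.496,.026])@u<.03)
    q=w[br]*1000; A=np.c_[q[:,:2],np.ones(len(q))]
    cn=max(cv2.findContours(br.astype(np.uint8),0,1)[0],key=len)[:,0]
    e=w[cn[:,1],cn[:,0]]*1000;c=np.array([495.5,26.]) 
    c=np.array(cv2.minEnclosingCircle(q[:,:2].astype(np.float32))[0])
    st=p["uz"] if "uz" in p else arm.observe()["position"][2]*1000-29.3
    b=w[(im[...,2]-im[...,0]>25)&(abs(z*1000-st-10)<6)]*1000
    lat=(b[:,:2]-c)@n;lon=(b[:,:2]-c)@u
    print("dial",c.round(1),"board lat",np.percentile(lat,[.5,99.5]).round(1),"lon",np.percentile(lon,[.5,99.5]).round(1),"top z",np.median(b[:,2]).round(1),len(b))
    if len(b):
        for l0 in range(int(lon.min())+5,int(lon.max()),10):
            kk=abs(lon-l0)<3
            if kk.sum()>30: print(l0,np.mean(np.percentile(lat[kk],[1,99])).round(2),end=" ")
    print("\nknob",rect(w,near(w,c/1000,.05)&(abs(z-.072)<.003)))
E
python3 - <<'E'
from h import *
p=arm.get_image("wrist");cv2.imwrite("pics/w5.png",p["img"]);check(p)
go(579,41.4,94.3,100)
for i in range(3):
    p=arm.get_image("scene");print(arm.observe()["position"])
cv2.imwrite("pics/s5.png",cv2.resize(p["img"][200:335,285:410],(750,810),interpolation=cv2.INTER_CUBIC)[:600])
E
```

```text
dial [495.9  25.3] board lat [-28.1  31.5] lon [ 7.7 90. ] top z 74.8 10503
41 1.51 51 1.74 61 1.77 71 1.88 81 1.75 91 1.71 
knob (array([513.9,  39.8]), array([75.7, 53.3]), -19.6, 5635)
at [579.4  41.8  95.4] yaw 100.04 F [ 0.4  0.1 -3.7] w 0.129 t 11.6 
 row [-0.3 -0.5  1.1] [ 0.    -0.     0.001]
[0.57960255 0.04168015 0.09569616]
[0.57967413 0.0415568  0.09578002]
[0.57962547 0.04144115 0.09573451]
```

Emit:
play_rows([
  [-1,-1.5,3,0.8,0,0,0],
  [-1,-1.5,6,0.8,0,0,0],
  [-1,-1.5,10,0.8,0,0,0],
  [-1,-1.5,14,0.8,0,0,0],
  [-1,-1.5,14,0.8,0,0,0],
  [-1,-1.5,14,0.8,0,0,0],
])

```text
clock: 12.35
position: [0.5937, 0.0425, 0.0948]
ee_rot: [2.019, 2.406, 0.001]
force: [-1.1, -0.4, -3.1]
width: 0.131
```

Run:
```python
from h import *
p=arm.get_image("wrist");check(p)
go(593,42.5,95,100)
p=arm.get_image("scene");print(arm.observe()["position"])
cv2.imwrite("pics/s5.png",cv2.resize(p["img"][225:325,290:410],(720,600),interpolation=cv2.INTER_CUBIC))
```

```text
dial [496.   25.5] board lat [-30.4  29.3] lon [-13.6 104.2] top z 74.7 10621
52 -0.84 62 -0.56 72 -0.58 82 -0.48 92 -0.58 102 -0.55 
knob (array([496.2,  25.5]), array([52.1, 14.2]), -20.0, 4692)
at [593.5  42.4  94.8] yaw 100.01 F [ 0.7 -0.3 -3.4] w 0.129 t 12.4 
 row [ 0.2 -0.5 -0.2] [ 0.001 -0.     0.   ]
[0.59344625 0.04238053 0.09482372]
```

View pics/s5.png

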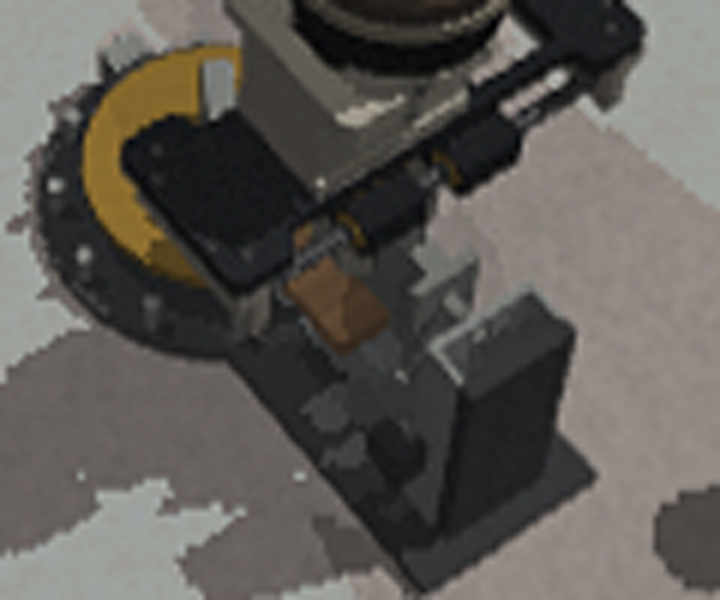

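Emit:
play_rows([
  [-1,0.7,2,0,0,0,0],
  [-1,0.7,4,0,0,0,0],
  [-1,0.7,6,0,0,0,0],
  [-1,0.7,8,0,0,0,0],
  [-1,0.7,10,0,0,0,0],
  [-1,0.7,11,0,0,0,0],
  [-1,0.7,12,0,0,0,0],
  [-1,0.7,12,0,0,0,0],
])

```text
clock: 13.25
position: [0.6052, 0.0452, 0.0948]
ee_rot: [2.019, 2.406, 0.001]
force: [0.6, -0.0, -2.8]
width: 0.127
```

Run:
```python
from h import *
p=arm.get_image("wrist");check(p)
go(605.5,45,95,100)
```

```text
dial [495.8  25.3] board lat [-29.5  30.1] lon [ 44.6 116.8] top z 74.7 10498
65 0.07 75 0.24 85 0.3 95 0.4 105 0.21 115 0.22 
knob (array([499.8,  24.1]), array([44.6, 14.3]), -20.0, 3801)
at [605.1  45.1  94.8] yaw 100.01 F [-0.3 -0.3 -3.6] w 0.13 t 13.3 
 row [-0.2  0.3 -0.2] [ 0.001 -0.     0.   ]
```

Emit:
play_rows([
  [-1,0,1.5,0,0,0,0],
  [-1,0,3,0,0,0,0],
  [-1,0,4.5,0,0,0,0],
  [-1,0,6,0,0,0,0],
  [-1,0,6,0,0,0,0],
])

```text
clock: 13.8
position: [0.6101, 0.0461, 0.0945]
ee_rot: [-2.019, -2.406, 0.001]
force: [-5.8, 0.2, -1.7]
width: 0.13
```

Run:
```python
from h import *
go(611,46.2,95,100)
```

```text
at [610.1  46.1  94.5] yaw 100.01 F [-5.8  0.2 -1.7] w 0.13 t 13.8 
 row [-0.   0.9 -0.5] [-0.001 -0.     0.   ]
```

Emit:
play_rows([
  [-1,0,0,2,0,0,0],
  [-1,0,0,4,0,0,0],
  [-1,0,0,6,0,0,0],
  [-1,0,0,8,0,0,0],
  [-1,0,0,9,0,0,0],
  [-1,0,0,9,0,0,0],
])

```text
clock: 14.4
position: [0.6101, 0.046, 0.0853]
ee_rot: [-2.019, -2.406, 0.002]
force: [-1.1, -0.2, -3.5]
width: 0.129
```

Run:
```python
from h import *
p=arm.get_image("wrist");check(p)
go(610,46,74.3,100)
```

```text
dial [496.2  25.3] board lat [-29.5  30.1] lon [ 15.9 121. ] top z 65.2 10554
71 0.23 81 0.38 91 0.41 101 0.47 111 0.26 121 0.33 
knob (array([503.5,  22.8]), array([36.6, 14.2]), -20.1, 3424)
at [610.1  46.   85.3] yaw 100.0 F [-0.6 -0.4 -3.2] w 0.129 t 14.45 
 row [ 0. -0. 11.] [-0.002 -0.     0.   ]
```

Free descent so far. Press on to the snap.

Emit:
play_rows([
  [-1,0,0,2,0,0,0],
  [-1,0,0,4,0,0,0],
  [-1,0,0,6,0,0,0],
  [-1,0,0,8,0,0,0],
  [-1,0,0,10,0,0,0],
  [-1,0,0,10,0,0,0],
])

```text
clock: 15.05
position: [0.61, 0.0459, 0.0747]
ee_rot: [-2.019, -2.406, 0.002]
force: [0.1, -0.3, -5.4]
width: 0.126
```

Run:
```python
from h import *
p=arm.get_image("wrist");check(p)
go(610,46,74.3,100)
```

```text
dial [496.6  25.5] board lat [-29.7  29.9] lon [ 69.2 120.6] top z 54.6 10495
74 -0.09 84 0.11 94 0.22 104 0.22 114 0.0 
knob (array([504.7,  22.4]), array([34. , 14.3]), -20.2, 3544)
at [610.   45.9  74.8] yaw 100.01 F [ 0.1 -0.9 -6. ] w 0.13 t 15.1 
 row [ 0.1 -0.   0.5] [-0.002 -0.     0.   ]
```

Emit:
play_rows([
  [-1,0,0,0.7,0,0,0],
  [-1,0,0,1.4,0,0,0],
  [-1,0,0,2,0,0,0],
  [-1,0,0,2,0,0,0],
])

```text
clock: 15.5
position: [0.6101, 0.0459, 0.074]
ee_rot: [-2.019, -2.406, 0.001]
force: [-7.4, -2.0, 8.9]
width: 0.128
```

Run:
```python
from h import *
go(610,46,74.3,100)
```

```text
at [610.1  45.9  74. ] yaw 100.0 F [-7.4 -2.   8.9] w 0.128 t 15.5 
 row [ 0.1 -0.1 -0.3] [-0.001  0.    -0.   ]
```

Emit:
play_rows([
  [-1,0,0,1,0,0,0],
  [-1,0,0,2.5,0,0,0],
  [-1,0,0,2.5,0,0,0],
])

```text
clock: 15.8
position: [0.6101, 0.0461, 0.0735]
ee_rot: [-2.019, -2.406, 0.0]
force: [-11.2, -3.0, 19.4]
width: 0.125
```

Run:
```python
from h import *
go(610,46,74.3,100)
```

```text
at [610.1  46.1  73.5] yaw 99.99 F [-11.2  -3.   19.4] w 0.125 t 15.8 
 row [-0.  -0.1 -0.8] [-0. -0. -0.]
```

Emit:
play_rows([
  [-1,0,0,-0.3,0,0,0],
  [0,0,0,-0.3,0,0,0],
  [0,0,0,-0.3,0,0,0],
  [0,0,0,-0.3,0,0,0],
  [0,0,0,-0.3,0,0,0],
  [0,0,0,-30,0,0,0],
  [0,0,0,-75,0,0,0],
  [0,0,0,-120,0,0,0],
  [0,0,-20,-150,0,0,0],
  [0,0,-20,-150,0,0,0],
])

```text
clock: 16.8
position: [0.5915, 0.0427, 0.2285]
ee_rot: [2.017, 2.403, 0.008]
force: [-0.1, -0.6, -0.4]
width: 0.502
```

Emit:
play_rows([
  [0,0,-45,0,0,0,0],
  [0,0,-90,-5,0,0,0],
  [0,0,-130,-10,0,0,0],
  [0,0,-130,-10,0,0,0],
  [0,0,-130,-10,0,0,0],
])

```text
clock: 17.3
position: [0.4632, 0.02, 0.2376]
ee_rot: [2.017, 2.402, 0.009]
force: [0.5, 0.6, 0.7]
width: 0.504
```

Run:
```python
from h import *
go(610,46,74.3,100)
p=arm.get_image("wrist");cv2.imwrite("pics/w6.png",p["img"])
w=cloud(p);z=w[...,2];im=p["img"].astype(int);c0=np.array([496,25.5])
u=np.array([np.cos(np.radians(10)),np.sin(np.radians(10))])
b=w[(im[...,2]-im[...,0]>40)&(abs(z-.055)<.008)&near(w,(.59,.043),.08)]*1000
print("board",np.median(b[:,2]) if len(b) else None,np.percentile((b[:,:2]-c0)@u,[1,99]) if len(b) else 0)
r=w[near(w,(.62,.048),.05)&(z>.1)&(z<.122)]*1000;print("rib top",np.median(r[:,2]),len(r))
print("knob",rect(w,near(w,c0/1000,.05)&(abs(z-.072)<.004)))
t=arm.get_image("top");wt=cloud(t);zt=wt[...,2]
for n in("clamp","blank","jar","file","saw","blades","driver","rest_grip"):
    for r in arm.look_for(t,n)[:3]: print(n,round(r["score"],2),(np.array(r["box"])*[640,480,640,480]).astype(int))
cv2.imwrite("pics/t6.png",t["img"])
s=arm.get_image("scene");cv2.imwrite("pics/f.png",np.hstack([cv2.resize(p["img"],(533,400)),cv2.resize(s["img"][225:325,290:356],(264,400))]))
```

```text
at [463.2  20.  237.6] yaw 99.96 F [0.5 0.6 0.7] w 0.504 t 17.3 
 row [  0.3 147.9 164.4] [ 0.007  0.    -0.001]
board 50.11949797667902 [ 69.83337109 104.30767665]
rib top 107.11103377287634 594
knob (array([495.8,  25.6]), array([51.9, 14.3]), -19.9, 1068)
clamp 0.9 [385 211  30  33]
blank 0.66 [372 123  37  29]
jar 0.74 [262 142  32  28]
jar 0.63 [224 119  19  24]
file 0.84 [ 82 156  40 116]
saw 0.97 [476 170  48 121]
saw 0.53 [232 253  19  68]
blades 0.94 [164 138  29  23]
blades 0.65 [258 140  37  32]
driver 0.71 [232 256  14  50]
rest_grip 0.77 [357 263  25  42]
rest_grip 0.72 [154 262  43  35]
rest_grip 0.68 [113 315  44  34]
```

View pics/f.png

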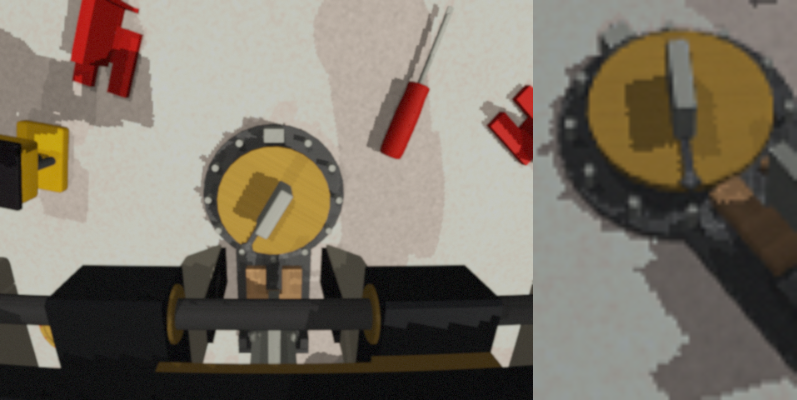

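Emit:
play_rows([
  [0,45,0,-10,0,0,0],
  [0,90,0,-20,0,0,0],
  [0,135,0,-30,0,0,0],
  [0,180,0,-40,0,0,0],
  [0,220,0,-40,0,0,0],
  [0,220,0,-40,0,0,0],
  [0,220,0,-40,0,0,0],
])

```text
clock: 18.55
position: [0.4249, 0.2374, 0.2772]
ee_rot: [2.014, 2.405, 0.007]
force: [-0.5, -0.1, -0.4]
width: 0.502
```

Run:
```python
from h import *
c0=np.array([497.5,27.5]);u=np.array([np.cos(np.radians(10)),np.sin(np.radians(10))]);n=np.array([-u[1],u[0]])
ims=[]
for nm in("top","scene"):
    p=arm.get_image(nm);w=cloud(p)*1000;z=w[...,2]
    lon=(w[...,:2]-c0)@u;lat=(w[...,:2]-c0)@n
    def st(a,b,l,lo=40):
        m=(lon>a)&(lon<b)&(abs(lat)<l)&(z>lo);return np.round(np.percentile(z[m],[10,50,90]),1) if m.any() else None,m.sum()
    print(nm,"rib",st(100,150,4,95),"board L",[ (lambda m:(np.round(np.percentile(z[m],[10,50,90]),1),m.sum()))((lon>74)&(lon<100)&(sg*lat>12)&(sg*lat<27)&(z>40)) for sg in(1,-1)],
     "upright",st(162,186,22,120),"dial",st(-50,-30,20,25))
    m=(lon>95)&(lon<158)&(z>100)&(z<118)&(abs(lat)<20);print(" rib rect",rect(w/1000,m),"lon max",lon[m].max())
    print(" knob",rect(w/1000,near(w,c0,50)&(abs(z-72)<5)))
    a=(285,130)
    if nm=="top": ims.append(cv2.resize(p["img"][135:255,250:330],(400,600),interpolation=cv2.INTER_CUBIC))
    else: ims.append(cv2.resize(p["img"][225:327,310:378],(400,600),interpolation=cv2.INTER_CUBIC))
cv2.imwrite("pics/g.png",np.hstack(ims))
```

```text
top rib (array([104.5, 109.2, 112.3]), np.int64(75)) board L [(array([48. , 52.2, 55.8]), np.int64(68)), (array([48. , 51.6, 56. ]), np.int64(70))] upright (array([123.3, 127.9, 131.9]), np.int64(95)) dial (array([31.6, 34.7, 38.7]), np.int64(137))
 rib rect (array([622.1,  49.5]), array([60.9, 29. ]), 14.0, 161) lon max 157.44290348592043
 knob (array([498.4,  28.8]), array([52. , 13.8]), -20.5, 112)Traceback (most recent call last):
  File "<stdin>", line 9, in <module>
  File "<stdin>", line 9, in <lambda>
    return _quantile_unchecked(
        a, q, axis, out, overwrite_input, method, keepdims, weights)
    return _ureduce(a,
                    func=_quantile_ureduce_func,
    ...<5 lines>...
                    overwrite_input=overwrite_input,
                    method=method)
    r = func(a, **kwargs)
    result = _quantile(arr,
                       quantiles=q,
    ...<2 lines>...
                       out=out,
                       weights=wgt)
    slices_having_nans = np.isnan(arr[-1, ...])
                                  ~~~^^^^^^^^^
IndexError: index -1 is out of bounds for axis 0 with size 0
```

Run:
```python
from h import *
c0=np.array([497.5,27.5]);u=np.array([np.cos(np.radians(10)),np.sin(np.radians(10))]);n=np.array([-u[1],u[0]])
ims=[]
t=arm.get_image("top");p=arm.get_image("scene")
w=cloud(t)*1000;z=w[...,2];lon=(w[...,:2]-c0)@u;lat=(w[...,:2]-c0)@n
for a in range(66,160,8):
    m=(lon>=a)&(lon<a+8)&(abs(lat)<28)&(z>40);k=m&(abs(lat)<5)&(z>95)
    b=m&(abs(lat)>12)&(z<70)
    print(a,"rib",np.median(z[k]).round(1) if k.any() else "-","board",np.median(z[b]).round(1) if b.any() else "-")
ims=[cv2.resize(t["img"][135:255,250:330],(400,600),interpolation=cv2.INTER_CUBIC),cv2.resize(p["img"][225:327,310:378],(400,600),interpolation=cv2.INTER_CUBIC)]
cv2.imwrite("pics/g.png",np.hstack(ims))
```

```text
66 rib - board 51.3
74 rib - board 51.0
82 rib - board 52.6
90 rib 107.4 board 51.7
98 rib 109.3 board 52.0
106 rib 107.1 board 52.8
114 rib 108.0 board 54.5
122 rib 108.6 board 54.2
130 rib 108.7 board 53.7
138 rib 109.1 board 51.0
146 rib 109.8 board 54.8
154 rib 111.4 board 57.3
```

View pics/g.png

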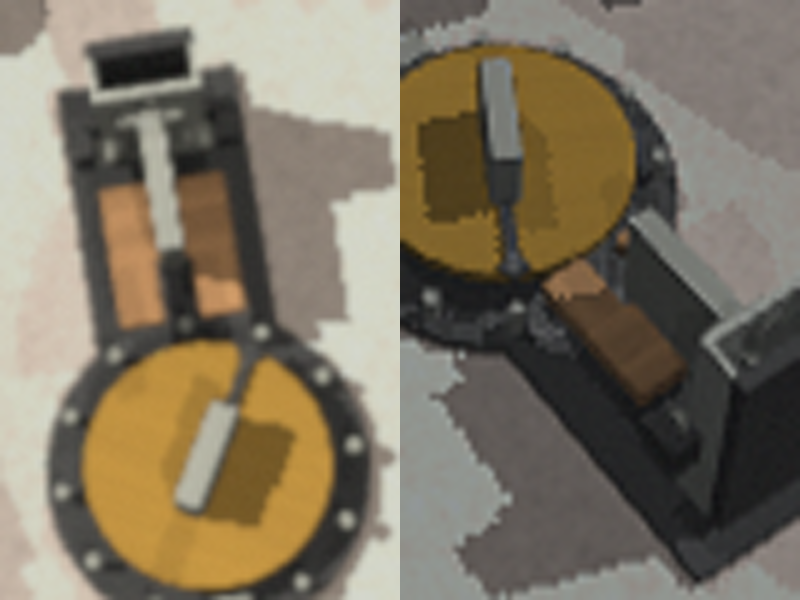

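```bash
python3 -c "
from h import *
print(arm.sign_off())"
```

```text
the job is handed in; nothing more can be done
None
```

The job is handed in, with the robot's clock at about 19 s of the 61 s allowed. The head is on the fifth pin and the saw rest is snapped into the upright and released.

- **Indexing head:** It started at click two. I turned it 90° counter-clockwise, three clicks, and let go. Afterwards the knob bar measured about 160° in the world, against the 160° expected. The pictures show the nose at the fifth pin, one short of the pin facing the upright.
- **Saw rest:** I used the wood and steel one and left the red look-alikes alone. It went in 20 mm above home until its face touched the upright, then down. It stopped firmly with the tool at 73.5 to 74 mm (74.3 mm expected for home), and it did not move on when pressed with about 20 N.
- **After letting go:** The rib top near the face measured about 110 mm, which is the home height.
- **Check that did not fully agree:** The outer end of the rest reads 2 to 4 mm low, a tilt of about 2°. I put this down to hook play (a 6 mm gap on a 4 mm sheet) and left it.
- **Other things on the bench:** The detector boxes for the bystanders stayed within a few pixels of where they began. I checked this for the listed bystanders and two of the red look-alikes, from a picture taken before the arm's last move to the side.

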